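# Present an overhanging vial tray to the code reader and hold it there

### The job

The grey vial tray lies on the raised loading deck with its vial end towards the code reader. Grip its upright rib gently, with no more than about 20 N because the plastic cracks, and slide the tray straight out over the deck's edge, without lifting it off the deck and without touching the reader, until its front edge is in line with the two index posts and square between them. It would tip over the edge if let go there, so finish while still holding it level and still; leave the other labware alone.

Things in the scene. Friction and masses are not known exactly. Their poses are not given: they have to be found in the camera images.
- deck: fixed loading deck, a dark block with an aluminium top, 280 long (its x) x 310 wide (its y) x 60 mm high, standing on the table; origin at the centre of its underside, top face at z = 60 mm. Its +x is the outward direction: the tray slides over the edge at x = +140 mm.
- tray: loose grey tray: plate 240 long (x) x 90 (y) x 10 mm, flat on the deck, 0.25 to 0.45 kg. Origin: centre of its underside; +x to the front (outward) edge. From x = 7 to 113 mm it carries small blue-capped vials, tops 46 mm above the underside. Balance point 13 mm ahead of the origin: unless held it tips off the deck beyond 105 mm of overhang. It cracks if the two fingers' forces on it add to over 70 N.
- tray_front (a point): middle of the tray's front edge, at the underside (120 mm ahead of the tray's origin); axes as the tray's
- tray_rib (a point): grip point: middle of the upright rib near the tray's rear, 80 mm behind the tray's origin, 42 mm above the underside, 12 mm below the rib's top. The rib is 12 mm thick (tray's x), 60 mm long (tray's y) and rises 44 mm from the plate. The plate is bare 40 mm behind the rib's middle and 87 mm ahead of it. Axes as the tray's.
- reader: fixed code reader on the table beyond the deck's edge: a low black box (26 mm high, 64 x 90 mm) before a cross bar with two upright steel index posts, 6 mm thick (x), 20 mm wide (y), 90 mm high, centred at y = +85 and -85 mm. Origin on the table midway between them; +x outward as the deck's; the line through the posts is its y axis, 135 to 170 mm beyond the deck's edge.
- mark (a point): midway between the two index posts, 60 mm above the table (the level of the deck's top); axes as the reader's. The tray's front edge middle is to come here.
- rack_long: blue rack with vials, 120 x 62 x 48 mm, on the deck beside the tray; leave alone
- rack_short: blue rack with vials, 85 x 62 x 48 mm, on the deck at the tray's other side; leave alone
- bottle: amber bottle, 72 mm across, 150 mm tall, on the table; leave alone
- beaker: glass beaker, 68 mm across, 85 mm tall, on the table; leave alone
- jar: small amber jar, 52 mm across, 60 mm tall, on the table; leave alone
- caps_bin: white open bin, 120 x 90 x 50 mm, on the table; leave alone
- wrench: steel wrench, 150 mm long, lying on the table; leave alone

How it is judged:
On the way:
1. the fingers hold the tray, flat on the deck, while its front edge is still well short of the posts (contact force between the fingers and tray above 1 N and x of tray_front in the frame of mark below -0.05 m and angle between tray's own z axis and vertical below 0.06 rad), for 0.2 s.
At the end, for the whole second after the job is handed in: front edge of the tray within 7 mm of the line through the index posts and 20 mm of its middle; tray along the deck's outward direction within 0.08 rad, level within 0.06 rad, within 7 mm of its resting height, at rest, held by the fingers, touching neither reader nor other labware (x of tray_front in the frame of mark between -0.007 and 0.007 m and y of tray_front in the frame of mark between -0.02 and 0.02 m and z of tray_rib in the frame of deck between 0.096 and 0.11 m and angle between the x axis of tray and the x axis of deck, either way round below 0.08 rad and angle between tray's own z axis and vertical below 0.06 rad and contact force between the fingers and tray above 1 N and contact force between tray and reader below 0.3 N and contact force between tray and rack_long below 0.3 N and contact force between tray and rack_short below 0.3 N and contact force between tray and bottle below 0.3 N and contact force between tray and beaker below 0.3 N and contact force between tray and jar below 0.3 N and contact force between tray and caps_bin below 0.3 N and contact force between tray and wrench below 0.3 N and linear speed of tray below 0.02 m/s and angular speed of tray below 0.15 rad/s); the arm keeps its last pose, push and grip.
It fails at once if the tray is squeezed or pressed too hard (over 70 N in all by the fingers, a grip of 35 N) (contact force between the fingers and tray above 70 N).
It fails at once if the tray is lifted off the deck (by more than 15 mm) instead of slid (z of tray_rib in the frame of deck above 0.117 m).
It fails at once if the tray tips (over 0.2 rad) (angle between tray's own z axis and vertical above 0.2 rad).
It fails at once if the tray hits the reader or its posts (contact force between tray and reader above 2 N).
It fails at once if other labware is moved by more than 30 mm (distance of any of rack_long, rack_short, bottle, beaker, jar, caps_bin, wrench from where it was at the start of the episode above 0.03 m).
It also fails if it takes over 35 s, if anything falls off the work surface, if the arm or the gripper's body presses on something with over 40 N, if the wrist force passes 120 N, or if a joint passes its speed limit or range.

### The arm

A 7-joint arm with a two-finger parallel gripper is mounted at the origin on the work surface. World frame = base frame: x ahead of the robot, y to its left, z up, the work surface at z = 0. Lengths are in m, angles in rad, forces in N, time in s.
With the tool pointing down it reaches from about 0.4 to 0.85 m from the base axis. Payload 4.4 kg.
Tool frame: the origin (TCP) lies on the centre line of the jaws, within the pads' length; the fingertips stand 8 mm ahead of it and the grasp point (between the pads) lies 11 mm behind it (env.tip_extent is the distance from the TCP to the fingertips, in m); z points along the fingers, y is the line along which they close (so a half turn about z gives the same grasp; the last joint's range is limited). The gripper opens to 94 mm and grips with 3 to 60 N. Pads are 16 mm wide; open, the fingers measure 119 mm over their backs; the gripper's body (75 mm by 177 mm) begins 78 mm behind the grasp point.
Start: joints at [1.061, 0.628, 0.038, 1.517, -0.027, 0.996, -0.02], TCP at [0.279, -0.587, 0.213] pointing down, gripper open.
Joint ranges: [-3.06, 3.06], [-0.37, 2.12], [-1.25, 1.32], [0.18, 2.47], [-1.1, 4.24], [0.23, 1.98], [-2.94, 2.94]. Speed limits (rad/s): [2.57, 2.57, 3.14, 3.14, 3.14, 3.14, 3.14].

### API

Orientations are given as [roll, pitch, yaw] about the fixed x, y, z axes, in that order (R = Rz(yaw) Ry(pitch) Rx(roll)).
In Python, from bench import env, cams gives the robot as it stands. The module is installed in compiled form; this text tells all that it offers.
- The arm moves only by the tool play_rows, never from a script. Its argument "increments" is a list of rows, each a list of 6 numbers: the shift along the world's x, y, z in m, then the turn, a rotation vector about the world's x, y, z in degrees. In form: [[x, y, z, ax, ay, az], ...]. A call has 1 to 10 rows; each row is the pose to reach, as a shift and turn from the pose commanded when the call began; what a row does not reach only later rows make up. A row lasts 1/12 s, in which the tool goes at most 41.7 mm and 7.16 degrees, less where a joint would pass 70% of its speed; a pose out of reach is approached as far as the arm can. A call with a gripper value outside its range is refused whole. "grip" is the finger opening in m, from 0 to 0.094, set as the call begins (left out, the last holds). The fingers move at their own pace and stop on an object; "newtons" is the grip in N (left out, the last holds). Time passes only in rows, so rows that repeat a pose let the fingers close. It gives the time, the measured TCP pose, the force, the opening and the grip force at its end, in the units of the state.
- env.state(): the state, without advancing time (a new reading comes with each control period).
- cams.get_image(name): name is "scene" or "top" or "wrist"; returns a dict with "image" (420x560x3 uint8, red, green, blue), "z_map" (420x560 float32, m along the optical axis (not along the pixel's ray), 0 where there is no reading), "intrinsics" (3x3 intrinsics, pixels), "R" (3x3) and "t" (3): a world point X has camera coordinates R X + t. Camera axes: x right, y down, z forward; pixel columns grow to the right and rows downward; lengths in m; the calibration is good to about 2 mm. The wrist camera is an equidistant fisheye: a pixel r from the principal point sees the ray r / f radians off the axis. A picture is of the moment at which its call begins.
- env.hand_in(): hands the job in; it is judged then, once.
The state is a dict: "time_s": time; "joint_positions": joint angles; "dq": joint speeds; "joint_efforts": joint torques, N m; "ee_pos": TCP position; "orientation": TCP orientation; "wrist_force": force on the tool from outside, world axes, zero at the start; "torque": the same for the moment, N m; "grip_width": finger opening in m; "grip_force": force on a finger pad.
Only numpy, scipy, OpenCV 4.12 (cv2) and the standard library are available. Lean on these libraries where they do the work, as an engineer would, in place of code of your own. Each camera call takes 0.05 s, during which the arm holds its last target. There are 200 camera calls.

## Working session

There is one attempt and no reset: what is moved stays moved. The work goes in short steps, Python scripts to look and compute and a tool call to move; the robot and the scene stay as the last step left them, time stands still between calls to the robot, and variables do not carry over. Pictures are saved under pics/ and viewed, at most 10 in all, crops included, and the job is handed in when it is done.

Besides the shell and the picture viewer there is one more tool, called after ">>>" by a JSON object that holds its "method" and its "body". play_rows: Moves the arm, as the interface text tells. Its arguments: {"type":"object","properties":{"increments":{"type":"array"},"grip":{"type":"number"},"newtons":{"type":"number"}},"required":["increments"]}

```bash
mkdir -p pics
python3 - <<'E'
from bench import env,cams
import cv2,numpy as np
s=env.state();print(s)
for n in("top","scene"):
    d=cams.get_image(n);np.savez(f"{n}.npz",**d);cv2.imwrite(f"pics/{n}.png",d["image"][...,::-1])
    print(n,d["intrinsics"],d["R"],d["t"])
E
```

```text
{'time_s': 0.0, 'joint_positions': array([ 1.06118065,  0.62933891,  0.03847057,  1.51834731, -0.02700437,
        0.99631302, -0.02002069]), 'dq': array([-0.00020842, -0.00145242, -0.0005649 ,  0.00032181,  0.00116159,
       -0.00021796, -0.00123533]), 'joint_efforts': array([ 2.76204378e-05, -5.49737191e+01,  1.14338927e+00, -1.86635900e+01,
       -5.22063766e-02,  2.36390327e-02,  1.80682482e-04]), 'ee_pos': array([ 0.27883479, -0.5864338 ,  0.21256595]), 'orientation': array([-3.13970525e+00,  3.74383854e-05,  4.43769967e-01]), 'wrist_force': array([-0.11812582,  0.43860945, -0.64668611]), 'torque': array([-0.02393337, -0.01159116, -0.03733253]), 'grip_force': 0.0, 'grip_width': 0.0939331098966015}
top [[427.3307948    0.         285.34355798]
 [  0.         427.3307948  212.93864521]
 [  0.           0.           1.        ]] [[-0.00459774 -0.9999095   0.01264298]
 [-0.99550712  0.00338103 -0.09462634]
 [ 0.09457503 -0.01302124 -0.99543257]] [0.03518251 0.49958566 1.19648301]
scene [[509.23135644   0.         276.22888496]
 [  0.         509.23135644 202.7377654 ]
 [  0.           0.           1.        ]] [[-0.75859266  0.65155709  0.00324515]
 [ 0.42231382  0.49547063 -0.75905197]
 [-0.49617357 -0.57444078 -0.65102195]] [ 0.33970064 -0.14963053  1.66458085]
```

View pics/top.png

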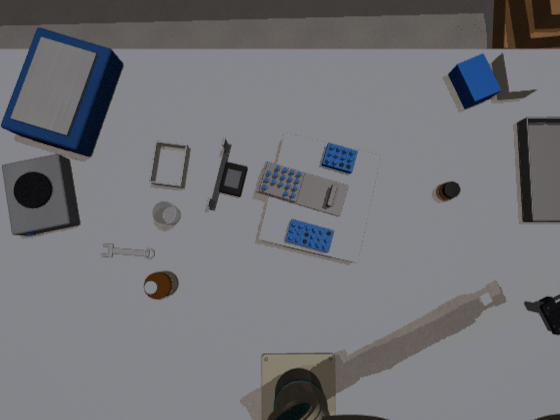

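View pics/scene.png

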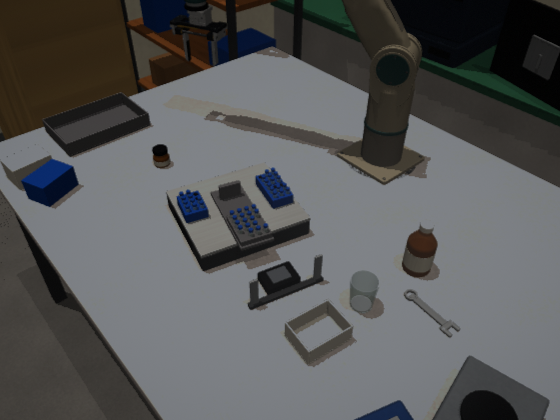

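Top view: tray runs from about (260,180) front to (345,205) rear, rib near (331,196), posts at about (226,143) and (212,207), racks at (340,157) and (310,236). The scene view shows the same layout. Now I measure heights and positions from the depth maps.

```bash
cat > h.py <<'E'
import numpy as np,cv2
def cloud(d):
    K=d["intrinsics"];z=d["z_map"];v,u=np.mgrid[:z.shape[0],:z.shape[1]]
    c=np.stack([(u-K[0,2])/K[0,0]*z,(v-K[1,2])/K[1,1]*z,z],-1)
    P=(c-d["t"])@d["R"]; P[z<=0]=np.nan
    return P
def proj(d,X):
    c=np.asarray(X)@d["R"].T+d["t"];p=c@d["intrinsics"].T;return p[...,:2]/p[...,2:]
E
python3 - <<'E'
from h import *
for n in("top","scene"):
    d=np.load(n+".npz");P=cloud(d);x,y,z=np.moveaxis(P,-1,0);im=d["image"].astype(int)
    reg=(x>.35)&(x<.75)&(y>-.25)&(y<.3)
    print(n,"table z",np.nanmedian(z[reg&(z<.03)]))
    m=reg&(abs(z-.06)<.006)&(y<.1)
    print("deck z",np.nanmedian(z[m]),"rect",cv2.minAreaRect(P[m][:,:2].astype(np.float32)))
    # posts
    def blobs(m,t):
        k,l,s,c=cv2.connectedComponentsWithStats(m.astype(np.uint8))
        for i in range(1,k):
            if s[i,4]>6:
                q=P[l==i];print(t,s[i,4],c[i].round(1),q.mean(0).round(4),"zmax",q[:,2].max().round(4),cv2.minAreaRect(q[:,:2].astype(np.float32)))
    blobs(reg&(z>.078)&(z<.1)&(y>.1),"posts")
    blobs(reg&(z>.1)&(z<.13)&(y<.12),"rib")
    sat=im.max(-1)-im.min(-1)
    blobs(reg&(z>.063)&(z<.078)&(sat<40)&(y<.12),"plate")
s=4
im=np.load("top.npz")["image"];cv2.imwrite("pics/c.png",cv2.resize(im[125:265,195:390],None,fx=s,fy=s,interpolation=cv2.INTER_CUBIC)[...,::-1])
E
```

```text
top table z 0.0003904966216899678
deck z 0.060184245680270865 rect ((0.5457477569580078, -0.05431440472602844), (0.2988603711128235, 0.31090304255485535), 76.33995056152344)
posts 23 [223.6 141.3] [0.691  0.2023 0.0893] zmax 0.0946 ((0.6916057467460632, 0.20254777371883392), (0.005866914056241512, 0.01846604235470295), 79.1997299194336)
posts 13 [260.2 187.4] [0.5643 0.1021 0.0835] zmax 0.0883 ((0.5665838718414307, 0.10252545028924942), (0.005544728599488735, 0.019398106262087822), 87.82173156738281)
posts 21 [208.3 200.8] [0.5272 0.242  0.0887] zmax 0.0939 ((0.5274584293365479, 0.24262109398841858), (0.005688614211976528, 0.019187400117516518), 78.52146911621094)
rib 16 [332.2 145.8] [ 0.6732 -0.093   0.1086] zmax 0.1125 ((0.6736049652099609, -0.09355609863996506), (0.009519655257463455, 0.00829298421740532), 5.3478779792785645)
rib 17 [338.9 147.6] [ 0.6684 -0.1111  0.108 ] zmax 0.1115 ((0.6689202785491943, -0.11153709888458252), (0.010661527514457703, 0.008941838517785072), 58.213417053222656)
rib 17 [345.7 149.7] [ 0.6627 -0.1295  0.1074] zmax 0.1109 ((0.6633592844009399, -0.1296
[... 11067 characters left out ...]
429389), 50.1982307434082)
rib 17 [240.3 226.4] [0.6147 0.0575 0.1054] zmax 0.1082 ((0.6156147718429565, 0.05665808171033859), (0.01155227329581976, 0.009278099983930588), 18.368070602416992)
plate 158 [273.6 197.8] [ 0.4541 -0.0045  0.0707] zmax 0.078 ((0.457695335149765, -0.02285189926624298), (0.05639614909887314, 0.13123081624507904), 12.322534561157227)
plate 947 [237.3 214. ] [ 0.5682 -0.0199  0.0695] zmax 0.078 ((0.5624922513961792, -0.011707082390785217), (0.2438051849603653, 0.09829337149858475), 71.67752075195312)
plate 123 [194.4 215.8] [ 0.6602 -0.0835  0.0704] zmax 0.0779 ((0.6679046154022217, -0.10131125897169113), (0.05243458226323128, 0.09927377104759216), 24.038406372070312)
```

View pics/c.png

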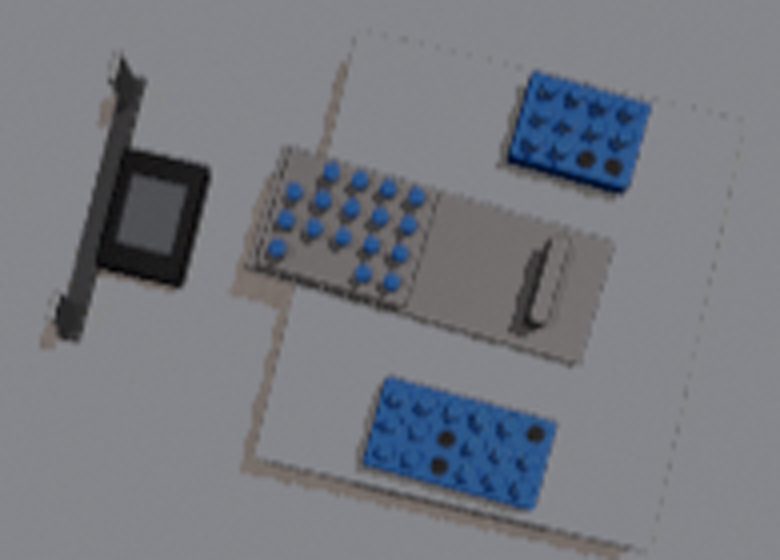

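Measured:
- Post tops give the reader middle at (0.609, 0.223), with outward yaw 76.3°. Their spacing of 169 mm matches the 170 mm given.
- The deck rectangle is also at 76.3°.
- The tray is at about 73°, with the rib middle at (0.541, −0.089) and its top at 0.115. That makes its front edge about (0.600, 0.102).

The crop shows rib (545,285) and tray front edge x≈265. Next I move above the rib in two calls, turning the tool −42.4° in total.

>>> {"method": "play_rows", "body": {"increments": [[0.013, 0.025, 0, 0, 0, -2], [0.026, 0.05, 0, 0, 0, -4], [0.039, 0.075, 0, 0, 0, -6], [0.052, 0.1, 0, 0, 0, -8], [0.065, 0.125, 0, 0, 0, -10.5], [0.08, 0.15, 0, 0, 0, -13], [0.093, 0.175, 0, 0, 0, -15], [0.106, 0.2, 0, 0, 0, -17], [0.119, 0.225, 0, 0, 0, -19], [0.132, 0.25, 0, 0, 0, -21.2]], "grip": 0.09, "newtons": 15}}

```text
time_s: 0.93
ee_pos: [0.4114, -0.3356, 0.2132]
orientation: [-3.141, 0.0, 0.072]
wrist_force: [0.5, -0.5, 0.6]
grip_width: 0.0897
grip_force: 0.0
```

>>> {"method": "play_rows", "body": {"increments": [[0.013, 0.025, 0, 0, 0, -2], [0.026, 0.05, 0, 0, 0, -4], [0.039, 0.075, 0, 0, 0, -6], [0.052, 0.1, 0, 0, 0, -8], [0.065, 0.125, 0, 0, 0, -10.5], [0.08, 0.15, 0, 0, 0, -13], [0.093, 0.175, 0, 0, 0, -15], [0.106, 0.2, 0, 0, 0, -17], [0.12, 0.23, 0, 0, 0, -19], [0.13, 0.248, 0, 0, 0, -21.2]]}}

```text
time_s: 1.77
ee_pos: [0.5419, -0.0851, 0.2131]
orientation: [-3.14, 0.001, -0.295]
wrist_force: [0.0, 0.2, 0.8]
grip_width: 0.09
grip_force: 0.0
```

>>> {"method": "play_rows", "body": {"increments": [[0, 0, 0, 0, 0, 0], [0, 0, 0, 0, 0, 0], [0, 0, 0, 0, 0, 0]]}}

```text
time_s: 2.02
ee_pos: [0.5404, -0.0901, 0.2132]
orientation: [3.14, 0.001, -0.297]
wrist_force: [-0.3, -0.3, -0.3]
grip_width: 0.09
grip_force: 0.0
```

Run:
```python
from bench import env,cams
import cv2,numpy as np
s=env.state();print(s)
for n in("wrist",):
    d=cams.get_image(n);np.savez(f"{n}.npz",**d);cv2.imwrite(f"pics/{n}.png",d["image"][...,::-1])
    print(n,d["intrinsics"],d["R"],d["t"])
```

```text
{'time_s': 2.0167, 'joint_positions': array([-0.03505364,  0.49022977,  0.21988502,  1.80894128, -0.13482703,
        0.8579078 , -1.61923603]), 'dq': array([ 0.02066921, -0.00559808,  0.01072832,  0.00410502, -0.00054901,
        0.00126755, -0.00285446]), 'joint_efforts': array([-1.23625495e+00, -4.47980905e+01,  2.10956208e+00, -1.69589925e+01,
       -8.74765869e-02, -8.46639974e-02, -3.26542402e-03]), 'ee_pos': array([ 0.54039636, -0.09006299,  0.21322479]), 'orientation': array([ 3.14046088e+00,  7.66008587e-04, -2.96645454e-01]), 'wrist_force': array([-0.34637944, -0.26501059, -0.28954768]), 'torque': array([-0.02774572,  0.06497319, -0.00153792]), 'grip_force': 0.0, 'grip_width': 0.08995617801017969}
wrist [[325.1922621    0.         281.71180152]
 [  0.         325.1922621  205.51409913]
 [  0.           0.           1.        ]] [[-0.29364227 -0.95591473  0.00111847]
 [-0.91540233  0.28153413  0.28771011]
 [-0.27534122  0.08346    -0.95771689]] [0.07340859 0.489678   0.54889051]
```

View pics/wrist.png

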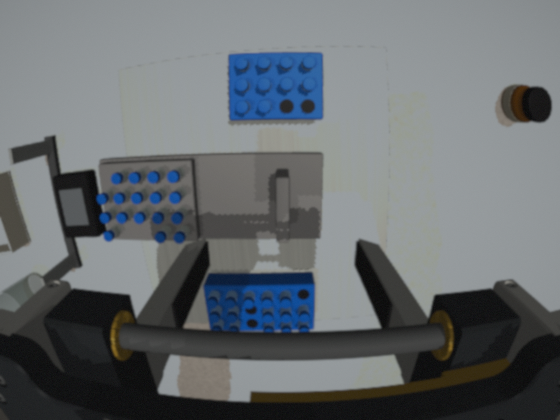

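Wrist view: the rib top runs from (283,170) to (283,222), upright and centred between the fingers (about 190 and 375), so yaw matches. I'll measure the rib, tray corners and posts from this near view.

```bash
cat >> h.py <<'E'
def fcloud(d):
    K=d["intrinsics"];z=d["z_map"];v,u=np.mgrid[:z.shape[0],:z.shape[1]]
    a=(u-K[0,2])/K[0,0];b=(v-K[1,2])/K[1,1];r=np.hypot(a,b)+1e-9;k=np.tan(r)/r
    P=(np.stack([a*k*z,b*k*z,z],-1)-d["t"])@d["R"];P[(z<=0)|(r>1.3)]=np.nan
    return P
E
python3 - <<'E'
from h import *
d=np.load("wrist.npz");P=fcloud(d);z=P[...,2]
box=np.zeros(z.shape,bool)
b=box.copy();b[150:245,260:305]=1
m=b&(z>.108)&(z<.125);r=cv2.minAreaRect(P[m][:,:2].astype(np.float32));print("rib",m.sum(),np.median(z[m]),r)
b=box.copy();b[145:250,95:330]=1
m=b&(z>.066)&(z<.074);q=P[m];print("plate",m.sum(),np.median(q[:,2]),cv2.minAreaRect(q[:,:2].astype(np.float32)))
b=box.copy();b[120:285,0:85]=1
m=b&(z>.06)&(z<.1);k,l,s,c=cv2.connectedComponentsWithStats(m.astype(np.uint8))
for i in range(1,k):
    if s[i,4]>15:q=P[l==i];print(c[i],s[i,4],q.mean(0),q[:,2].max())
E
```

```text
rib 867 0.11415716103950076 ((0.5391272306442261, -0.08859645575284958), (0.011309417895972729, 0.05943614989519119), 73.14874267578125)
plate 10110 0.07024066793187489 ((0.5619324445724487, -0.01302175223827362), (0.23954477906227112, 0.09000951051712036), 72.85779571533203)
[ 18.00983607 153.99344262] 305 [0.68964335 0.20085829 0.07754166] 0.09177735389709304
[ 48.53703704 276.15432099] 162 [0.52956921 0.24043136 0.07592807] 0.0908695872980605
```

The near view agrees: the plate is 239.5 × 90 mm at yaw 72.9°, and the rib is at (0.539, −0.0885) with its top at 0.114. Now I descend and close gently.

>>> {"method": "play_rows", "body": {"increments": [[-0.001, 0.001, -0.02, 0, 0, 0], [-0.001, 0.001, -0.04, 0, 0, 0], [-0.001, 0.001, -0.06, 0, 0, 0], [-0.001, 0.001, -0.08, 0, 0, 0], [-0.001, 0.001, -0.095, 0, 0, 0], [-0.001, 0.001, -0.11, 0, 0, 0], [-0.001, 0.001, -0.118, 0, 0, 0], [-0.001, 0.001, -0.122, 0, 0, 0], [-0.001, 0.001, -0.122, 0, 0, 0], [-0.001, 0.001, -0.122, 0, 0, 0]]}}

```text
time_s: 2.9
ee_pos: [0.5404, -0.0887, 0.092]
orientation: [3.141, -0.001, -0.297]
wrist_force: [-1.1, 0.2, -0.0]
grip_width: 0.0899
grip_force: 0.0
```

>>> {"method": "play_rows", "body": {"increments": [[0, 0, 0, 0, 0, 0], [0, 0, 0, 0, 0, 0], [0, 0, 0, 0, 0, 0], [0, 0, 0, 0, 0, 0], [0, 0, 0, 0, 0, 0], [0, 0, 0, 0, 0, 0], [0, 0, 0, 0, 0, 0], [0, 0, 0, 0, 0, 0], [0, 0, 0, 0, 0, 0], [0, 0, 0, 0, 0, 0]], "grip": 0.005, "newtons": 15}}

```text
time_s: 3.73
ee_pos: [0.5401, -0.088, 0.0915]
orientation: [3.142, 0.0, -0.296]
wrist_force: [-0.7, -0.6, 0.4]
grip_width: 0.0266
grip_force: 0.0
```

>>> {"method": "play_rows", "body": {"increments": [[0, 0, 0, 0, 0, 0], [0, 0, 0, 0, 0, 0], [0, 0, 0, 0, 0, 0], [0, 0, 0, 0, 0, 0], [0, 0, 0, 0, 0, 0], [0, 0, 0, 0, 0, 0], [0, 0, 0, 0, 0, 0]], "newtons": 18}}

```text
time_s: 4.32
ee_pos: [0.5399, -0.0884, 0.0914]
orientation: [3.141, 0.0, -0.297]
wrist_force: [-2.0, -3.0, 0.1]
grip_width: 0.012
grip_force: 18.0
```

Gripped: the opening of 12.0 mm matches the rib thickness. Sliding out most of the way with a 3.3° turn, then checking.

>>> {"method": "play_rows", "body": {"increments": [[0.001, 0.004, 0, 0, 0, 0.3], [0.002, 0.01, 0, 0, 0, 0.7], [0.003, 0.016, 0, 0, 0, 1.1], [0.005, 0.022, 0, 0, 0, 1.5], [0.006, 0.028, 0, 0, 0, 1.9], [0.007, 0.034, 0, 0, 0, 2.3], [0.008, 0.04, 0, 0, 0, 2.7], [0.009, 0.046, 0, 0, 0, 3.1], [0.01, 0.05, 0, 0, 0, 3.3], [0.01, 0.05, 0, 0, 0, 3.3]]}}

```text
time_s: 5.15
ee_pos: [0.5504, -0.0361, 0.0915]
orientation: [-3.14, 0.0, -0.237]
wrist_force: [-0.1, 1.7, -0.8]
grip_width: 0.0124
grip_force: 18.0
```

>>> {"method": "play_rows", "body": {"increments": [[0.001, 0.004, 0, 0, 0, 0], [0.002, 0.01, 0, 0, 0, 0], [0.003, 0.016, 0, 0, 0, 0], [0.005, 0.022, 0, 0, 0, 0], [0.006, 0.028, 0, 0, 0, 0], [0.007, 0.034, 0, 0, 0, 0], [0.009, 0.04, 0, 0, 0, 0], [0.01, 0.046, 0, 0, 0, 0], [0.011, 0.05, 0, 0, 0, 0], [0.011, 0.05, 0, 0, 0, 0]]}}

```text
time_s: 5.98
ee_pos: [0.5615, 0.0139, 0.0915]
orientation: [-3.14, -0.0, -0.237]
wrist_force: [0.8, 1.3, 0.3]
grip_width: 0.0117
grip_force: 18.0
```

```bash
cat > look.py <<'E'
from bench import env,cams
from h import *
import sys
s=env.state();print({k:np.round(s[k],4) for k in("time_s","ee_pos","orientation","wrist_force","torque","grip_force","grip_width")})
U=np.array([.237,.9715]);N=np.array([-.9715,.237])
D={n:cams.get_image(n) for n in("top","scene","wrist")}
for n,d in D.items():
    P=fcloud(d) if n=="wrist" else cloud(d);im=d["image"].astype(int);z=P[...,2]
    # coordinates in nominal reader frame
    rel=P[...,:2]-[.6086,.2232];a=rel@U;b=rel@N
    sat=im.max(-1)-im.min(-1)
    m=(abs(z-.07)<.005)&(sat<45)&(a>-.26)&(a<.03)&(abs(b)<.062)
    k,l,st,_=cv2.connectedComponentsWithStats(m.astype(np.uint8));i=1+st[1:,4].argmax();m=l==i
    print(n,"plate",m.sum(),"z",np.median(z[m]).round(4),cv2.minAreaRect(np.c_[a[m],b[m]].astype(np.float32)),"front a",np.percentile(a[m],[99,99.8]).round(4),"b",np.percentile(b[m],[.5,99.5]).round(4),"z front",np.median(z[m&(a>-.03)]).round(4))
    for sgn in(1,-1):
        q=(z>.075)&(z<.1)&(abs(a)<.02)&(abs(b-sgn*.085)<.02)
        if q.sum()>3:print("  post",q.sum(),"a",np.percentile(a[q],[5,50,95]).round(4),"b",np.percentile(b[q],[5,50,95]).round(4))
for n in sys.argv[1:]:
    f,c=n.split(":");cv2.imwrite("pics/"+f+".png",D[c]["image"][...,::-1])
E
python3 look.py w2:wrist
```

```text
{'time_s': np.float64(5.9833), 'ee_pos': array([0.5615, 0.0139, 0.0915]), 'orientation': array([-3.1403e+00, -2.0000e-04, -2.3700e-01]), 'wrist_force': array([0.8418, 1.3121, 0.3294]), 'torque': array([ 0.1834, -0.0014, -0.0298]), 'grip_force': np.float64(18.0021), 'grip_width': np.float64(0.0117)}
top plate 230 z 0.0701 ((-0.08374083787202835, -0.004330113530158997), (0.1406831443309784, 0.08834628760814667), 0.0781572163105011) front a [-0.0138 -0.0135] b [-0.0477  0.0398] z front 0.0698
  post 23 a [-0.0034 -0.0011  0.0024] b [0.0751 0.0824 0.092 ]
  post 23 a [-0.003  -0.0008  0.003 ] b [-0.0936 -0.085  -0.0772]
scene plate 1030 z 0.0691 ((-0.13465625047683716, -0.003258630633354187), (0.24516412615776062, 0.09119747579097748), 0.06017674133181572) front a [-0.0136 -0.0124] b [-0.0485  0.0412] z front 0.0693
  post 45 a [-0.0044  0.0011  0.0041] b [0.0763 0.0861 0.0954]
  post 48 a [-0.0015  0.0015  0.0039] b [-0.0936 -0.0853 -0.0761]
wrist plate 19266 z 0.0702 ((-0.13363027572631836, -0.002466157078742981), (0.24005234241485596, 0.09125341475009918), 0.16892756521701813) front a [-0.0459 -0.0214] b [-0.0477  0.0394] z front 0.0699
  post 162 a [-0.004  -0.0028 -0.0018] b [-0.0922 -0.0826 -0.0747]
```

View pics/w2.png

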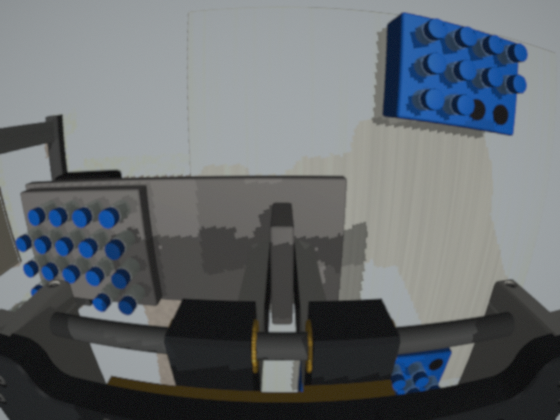

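Wrist view: tray square with the deck, rib held between the fingers at (283,230), front edge about 13.5 mm short of the post line and about 3.5 mm to one side. Final correction.

>>> {"method": "play_rows", "body": {"increments": [[0, 0.003, 0, 0, 0, 0], [0, 0.006, 0, 0, 0, 0], [0, 0.009, 0, 0, 0, 0], [0, 0.012, 0, 0, 0, 0], [0, 0.0137, 0, 0, 0, 0], [0, 0.0137, 0, 0, 0, 0], [0, 0.0137, 0, 0, 0, 0], [0, 0.0137, 0, 0, 0, 0], [0, 0.0137, 0, 0, 0, 0], [0, 0.0137, 0, 0, 0, 0]]}}

```text
time_s: 6.97
ee_pos: [0.5611, 0.0261, 0.0915]
orientation: [-3.141, 0.0, -0.239]
wrist_force: [0.6, 0.0, -0.2]
grip_width: 0.0118
grip_force: 18.0
```

```bash
python3 look.py s3:scene
```

```text
{'time_s': np.float64(6.9667), 'ee_pos': array([0.5611, 0.0261, 0.0915]), 'orientation': array([-3.1411e+00,  1.0000e-04, -2.3850e-01]), 'wrist_force': array([ 0.5745,  0.0253, -0.1759]), 'torque': array([-0.2036,  0.0828,  0.0139]), 'grip_force': np.float64(18.0011), 'grip_width': np.float64(0.0118)}
top plate 179 z 0.0702 ((-0.0688495859503746, 0.013272607699036598), (0.05949880927801132, 0.13371914625167847), 89.86944580078125) front a [-0.0024 -0.002 ] b [-0.016   0.0428] z front 0.0702
  post 23 a [-0.0034 -0.0013  0.002 ] b [0.0748 0.0839 0.0921]
  post 24 a [-0.0032 -0.0005  0.0028] b [-0.0944 -0.0857 -0.077 ]
scene plate 1032 z 0.0691 ((-0.12274045497179031, -0.00045875459909439087), (0.09237644821405411, 0.24559348821640015), 89.43923950195312) front a [-0.0015 -0.0011] b [-0.0455  0.0446] z front 0.0692
  post 47 a [-0.0025  0.0011  0.0036] b [0.0762 0.0851 0.0955]
  post 48 a [-0.0046  0.001   0.0036] b [-0.0927 -0.0852 -0.0756]
wrist plate 19279 z 0.0702 ((-0.12191164493560791, 0.0005481429398059845), (0.2397473007440567, 0.09094246476888657), 0.03857346624135971) front a [-0.0339 -0.0092] b [-0.0445  0.0425] z front 0.07
  post 398 a [-0.0041 -0.0028 -0.0014] b [-0.0924 -0.0832 -0.0747]
```

View pics/s3.png

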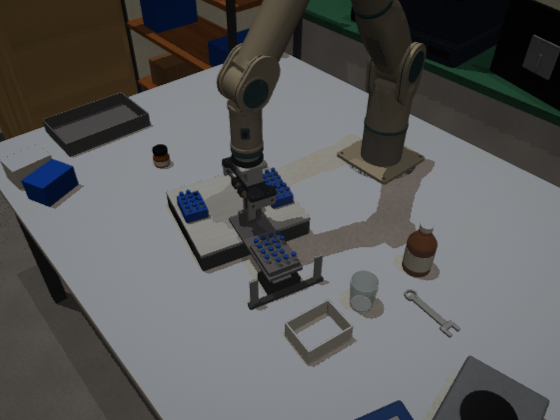

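The scene view shows the tray between the posts, with its front edge at about (285,275), level and square. It is about 2 mm short, so one last nudge, settle and hand in.

>>> {"method": "play_rows", "body": {"increments": [[0.0002, 0.001, 0, 0, 0, 0], [0.0004, 0.0017, 0, 0, 0, 0], [0.0004, 0.0017, 0, 0, 0, 0], [0.0004, 0.0017, 0, 0, 0, 0], [0.0004, 0.0017, 0, 0, 0, 0], [0.0004, 0.0017, 0, 0, 0, 0], [0.0004, 0.0017, 0, 0, 0, 0], [0.0004, 0.0017, 0, 0, 0, 0]]}}

```text
time_s: 7.78
ee_pos: [0.5615, 0.0272, 0.0915]
orientation: [3.141, -0.0, -0.239]
wrist_force: [-1.0, -3.9, 3.6]
grip_width: 0.012
grip_force: 18.0
```

```bash
python3 look.py | cut -c1-330; python3 -c "
from bench import env
print(env.hand_in())"
```

```text
{'time_s': np.float64(7.7833), 'ee_pos': array([0.5615, 0.0272, 0.0915]), 'orientation': array([ 3.1415e+00, -1.0000e-04, -2.3870e-01]), 'wrist_force': array([-0.965 , -3.8517,  3.6476]), 'torque': array([-1.0309,  0.3555, -0.0035]), 'grip_force': np.float64(18.0023), 'grip_width': np.float64(0.012)}
top plate 118 z 0.07 ((-0.0872894823551178, 0.026001442223787308), (0.08968337625265121, 0.03348907455801964), 1.5251609086990356) front a [-0.0449 -0.0433] b [0.0082 0.0422] z front nan
  post 23 a [-0.0035 -0.0016  0.0026] b [0.0752 0.0838 0.0921]
  post 22 a [-0.0031 -0.0014  0.0025] b [-0.093  -0.0847 -0.0771]
scene plate 1036 z 0.0693 ((-0.12072683870792389, -0.00010848790407180786), (0.2431083768606186, 0.09164031594991684), 0.06789580732584) front a [-0.0008  0.0002] b [-0.0456  0.0446] z front 0.0692
  post 48 a [-0.0027  0.0016  0.0036] b [0.0764 0.0848 0.0945]
  post 48 a [-0.0024  0.0013  0.0032] b [-0.0931 -0.0846 -0.0758]
wrist plate 19294 z 0.0702 ((-0.12106051295995712, 0.0005506426095962524), (0.23884634673595428, 0.09114085882902145), 0.011505664326250553) front a [-0.0345 -0.0085] b [-0.0447  0.0424] z front 0.0699
  post 436 a [-0.004  -0.0027 -0.0009] b [-0.0924 -0.0833 -0.0746]
the job is handed in; nothing more can be done
None
  return _methods._mean(a, axis=axis, dtype=dtype,
  ret = ret.dtype.type(ret / rcount)
```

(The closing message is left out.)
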